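Stand two framed pictures in the slotted display stand

TASK

Tidy the desk: take the two glazed pictures off the sloping rests and stand both upright in the dark wooden slotted stand, the tall picture in the rear slot next to the backboard and the wide picture in the front slot, each fully down and about centred along its slot, so that all three pictures can be seen. The glass is fragile, so lower them in gently without dropping or ramming them, and do not disturb the picture already in the middle slot or the toy car.

Things in the scene. Friction and masses are not known exactly. Their poses are not given: they have to be found in the camera images.
- tall_picture: Portrait picture, light wood frame: solid slab 13 mm thick (own x), 105 wide (y), 150 high (z), 0.15 to 0.3 kg. Origin: centre of its bottom edge; z points to the top edge, +x is the glazed side. Starts on rest_high, bottom edge on the ledge, leaning back 30 degrees from upright, top edge towards the robot, glazed side up and away from the robot.
- wide_picture: Landscape picture in a light wood frame, one solid slab 13 mm thick (own x), 130 mm wide (own y), 100 mm high (own z); about 0.12 to 0.25 kg. Origin: centre of its bottom edge; z points to its top edge, +x is the glazed picture side. It starts on rest_low, leaning in the same way as the tall one.
- middle_picture: Picture in a light wood frame, 13 mm thick (x), 90 mm wide (y), 120 mm high (z), already standing loose in the middle slot of the stand; origin at the centre of its bottom edge. To be left alone.
- rack: Dark wooden stand fixed to the desk: board 200 (x) by 160 (y) by 12 mm with three parallel slots along its y, 60 mm apart in x, solid wood between them, and a 10 mm thick backboard rising to 87 mm at its -x end, the end next to the robot. Origin: centre of the underside, on the desk; x points from rear (backboard) to front, away from the robot within 0.3 rad; z up.
- slot_rear (a point): Centre of the floor of the rear slot (by the backboard), 12 mm above the desk; axes as the stand's. Every slot is a channel 150 mm long (y), open at its ends, 19 mm wide (x) between 6 mm walls; the walls are upright to 42 mm above the desk, then flare at 30 degrees to a mouth about 33 mm wide at 55 mm.
- slot_front (a point): Centre of the floor of the front slot (farthest from the backboard and the robot), 12 mm above the desk; axes as the stand's.
- rest_high: Plywood rest fixed to the desk: base 110 (x) by 80 (y) by 8 mm, panel 80 mm wide leaning back 30 degrees towards -x, at its foot a ledge square to it with an 8 mm lip. It backs the lower 95 mm of the tall picture; the top 55 mm is free on both sides. Origin: under its middle, on the desk; +x is the side the picture faces.
- rest_low: The same kind of rest, but its panel supports only the lower 62 mm of the wide picture's back, leaving its top 38 mm free on both sides. Origin and axes as rest_high.
- toy_car: Blue toy racing car, 155 by 80 by 52 mm, loose on the desk between the stand and the robot, to the left; origin under its centre. Bystander.
Things that resemble listed ones, but are neither listed nor needed, are in the scene too. Leave any orange or purple look-alike of the wide_picture alone.

How it is judged:
By the outcome, as a careful person would: the job done as asked, in the order asked, and still so for the second after the job is handed in, with the robot touching nothing.
It also fails if it takes over 67 s, if anything falls off the work surface, if the arm or the gripper's body presses on something with over 40 N, if the wrist force passes 120 N, or if a joint passes its speed limit or range.

ROBOT

A 6-joint arm with a two-finger parallel gripper is mounted at the origin on the work surface. World frame = base frame: x ahead of the robot, y to its left, z up, the work surface at z = 0. Lengths are in mm, angles in degrees, forces in N, time in s.
With the tool pointing down it reaches from about 300 to 850 mm from the base axis. Payload 4.2 kg.
Tool frame: the origin (TCP) lies at the very end of the fingers, on their centre line; the grasp point (between the pads) lies 19 mm behind it (env.grip_point_offset is the distance from the TCP to the grasp point, in mm); z points along the fingers, y is the line along which they close (so a half turn about z gives the same grasp; the last joint's range is limited). The gripper opens to 91 mm and grips with 3 to 60 N. Pads are 32 mm wide; open, the fingers measure 118 mm over their backs; the gripper's body (76 mm by 178 mm) begins 60 mm behind the grasp point.
Start: joints at [-67.265, 18.312, 89.639, -0, 72.044, -1.146], TCP at [232.786, -525.789, 213.976] pointing down, gripper open.
Joint ranges: [-177.97, 177.97], [-48.28, 115.42], [12.27, 149.76], [-77.06, 257.06], [2.81, 150.46], [-146.56, 146.56]. Speed limits (degrees/s): [147.25, 147.25, 180, 180, 180, 180].

INTERFACE

Orientations are given as [roll, pitch, yaw] about the fixed x, y, z axes, in that order (R = Rz(yaw) Ry(pitch) Rx(roll)).
In Python, from workcell import env gives the robot as it stands. The module is installed in compiled form; this text tells all that it offers.
- The arm moves only by the tool arm_command, never from a script. Its argument "rows" is a list of rows, each an object with "delta_pos": the shift along the tool's x, y, z in mm, a list of three; "roll": the turn about the tool's z in units of 5 degrees (1.0 is 5 degrees); "jaw": the opening in per cent of the stroke, from 0 (shut) to 100 (fully open). A call has 1 to 20 rows; each row is the pose to reach, as a shift and turn from the pose commanded when the call began, along the tool's axes at that moment; what a row does not reach only later rows make up. A row lasts 1/12 s, in which the tool goes at most 41.7 mm and 7.16 degrees, less where a joint would pass 70% of its speed; a pose out of reach is approached as far as the arm can. A call with a gripper value outside its range is refused whole. The fingers move at their own pace and stop on an object; "squeeze" is the grip in N (left out, the last holds). Time passes only in rows, so rows that repeat a pose let the fingers close. It gives the time, the measured TCP pose, the force, the opening and the grip force at its end, in the units of the state.
- env.state(): the state, without advancing time (a new reading comes with each control period).
- env.grab_frame(name): name is "scene" or "top"; returns a dict with "img" (400x640x3 uint8, blue, green, red), "z_map" (400x640 float32, mm along the optical axis (not along the pixel's ray), 0 where there is no reading), "fov_y" (degrees; the focal length in pixels is half the picture's height over the tangent of half this angle, whatever the lens; pixels are square), "cx", "cy" (the principal point, pixels), "dist" ([k1, k2, p1, p2, k3] as OpenCV has them; the pictures are not rectified), "R" (3x3) and "t" (3): a world point X has camera coordinates R X + t. Camera axes: x right, y down, z forward; pixel columns grow to the right and rows downward; lengths in mm; the calibration is good to about 2 mm. A picture is of the moment at which its call begins.
- env.job_done(): hands the job in; it is judged then, once.
The state is a dict: "time_s": time; "qpos": joint angles; "qvel": joint speeds; "effort": joint torques, N m; "ee_pos": TCP position; "ee_rot": TCP orientation; "force": force on the tool from outside, world axes, zero at the start; "torque": the same for the moment, N m; "gripper_width": finger opening in mm; "gripper_force": force on a finger pad.
Only numpy, scipy, OpenCV 4.12 (cv2) and the standard library are available. Lean on these libraries where they do the work, as an engineer would, in place of code of your own. Each camera call takes 0.05 s, during which the arm holds its last target. There are 200 camera calls.

## Working session

There is one attempt and no reset: what is moved stays moved. The work goes in short steps, Python scripts to look and compute and a tool call to move; the robot and the scene stay as the last step left them, time stands still between calls to the robot, and variables do not carry over. Pictures are saved under pics/ and viewed, at most 10 in all, crops included, and the job is handed in when it is done.

Besides the shell and the picture viewer there is one more tool, called after ">>>" in YAML: its name, and indented under it one key for each argument. arm_command: Moves the arm, as the interface text tells. Its arguments: {"type":"object","properties":{"rows":{"type":"array"},"squeeze":{"type":"number"}},"required":["rows"]}

```bash
mkdir -p pics
cat > h.py <<'E'
import numpy as np, cv2
from workcell import env
def grab(n):
    f=env.grab_frame(n); h,w=f['img'].shape[:2]
    fl=h/2/np.tan(np.radians(f['fov_y'])/2)
    f['K']=np.array([[fl,0,f['cx']],[0,fl,f['cy']],[0,0,1]]); f['d']=np.array(f['dist'],float)
    f['R']=np.array(f['R']);f['t']=np.array(f['t']);return f
def cloud(f):
    h,w=f['z_map'].shape; u,v=np.meshgrid(np.arange(w),np.arange(h))
    p=cv2.undistortPoints(np.stack([u,v],-1).reshape(-1,1,2).astype(float),f['K'],f['d']).reshape(h,w,2)
    z=f['z_map'].astype(float); c=np.dstack([p*z[...,None],z])
    X=(c-f['t'])@f['R']; X[z<=0]=np.nan; return X
E
python3 - <<'E'
from h import *
for n in('scene','top'):
    f=grab(n); cv2.imwrite(f'pics/{n}0.png',f['img']); np.save(n+'0.npy',cloud(f)); print(n,-f['R'].T@f['t'],f['R'][2])
print(env.state())
E
```

```text
scene [ 954.87065585 -284.9330275   903.78759158] [-0.40516786  0.38518222 -0.82914032]
top [ 411.79870759  115.67642148 1425.94625033] [ 0.07161097  0.00409356 -0.99742424]
{'time_s': 0.1, 'qpos': array([-6.72673732e+01,  1.83470996e+01,  8.96981922e+01, -1.00940800e-03,
        7.20452956e+01, -1.14473991e+00]), 'qvel': array([-0.00771183, -0.01418411, -0.1187529 ,  0.01384258, -0.06107157,
       -0.03657449]), 'effort': array([ 2.50730828e-06, -4.13334274e+01, -2.32510114e+01,  7.28705549e-02,
        4.21198178e-02, -5.60488650e-05]), 'ee_pos': array([ 232.5808588 , -525.36938472,  213.22146659]), 'ee_rot': array([-1.79909412e+02, -8.50201711e-04,  2.38776779e+01]), 'force': array([-0.09968362, -0.48157178,  0.08445009]), 'torque': array([-0.03451676,  0.00640746, -0.00104017]), 'gripper_force': 0.0, 'gripper_width': 91.1037239775498}
```

View pics/scene0.png

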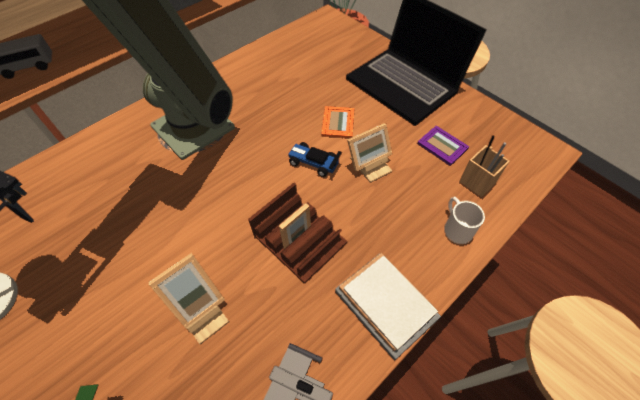

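View pics/top0.png

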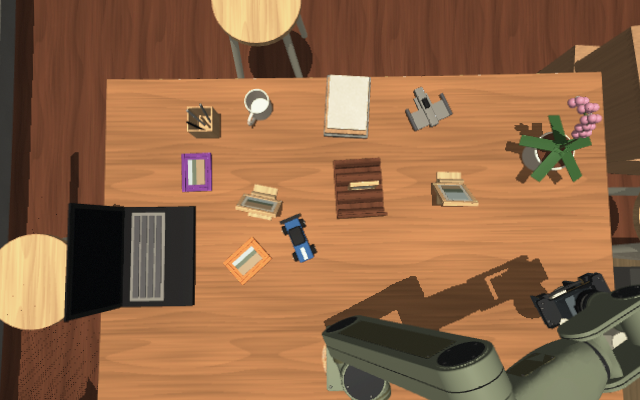

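The scene view shows the tall picture at (188,290), the rack at (298,232) and the toy car at (313,157). There are three candidates for the wide picture: light wood at (370,147), orange at (338,121) and purple at (443,144). The light-wood one leaning on a rest fits the description, and I'll confirm it in a crop.

Run:
```python
from h import *
s=cv2.imread('pics/scene0.png'); t=cv2.imread('pics/top0.png')
c=lambda im,x,y,w,h,k:cv2.resize(im[y:y+h,x:x+w],None,fx=k,fy=k,interpolation=cv2.INTER_CUBIC)
a=np.hstack([c(s,145,250,100,100,3),c(s,335,115,100,100,3)[:, :300]])
b=np.hstack([c(s,245,180,100,100,3),c(t,320,145,75,75,4)])
im=np.vstack([a,b]);print(im.shape);cv2.imwrite('pics/crops.png',im)
X=np.load('scene0.npy')
# plane fits on glazed area
for nm,pts in(('tall',[(190,275),(175,290),(200,300),(188,290)]),('wide',[(365,140),(370,147),(378,150)])):
    for u,v in pts: print(nm,u,v,X[v,u].round(1))
    c0=X[pts[-1][1],pts[-1][0]]
```

```text
(600, 600, 3)
tall 190 275 [ 517.1 -287.4  122.7]
tall 175 290 [ 519.4 -330.3  113.3]
tall 200 300 [ 550.4 -303.5   60.7]
tall 188 290 [ 530.  -309.9   96.7]
wide 365 140 [491.1 300.1  97.9]
wide 370 147 [504.3 310.8  70.4]
wide 378 150 [519.7 331.4  53.8]
```

View pics/crops.png

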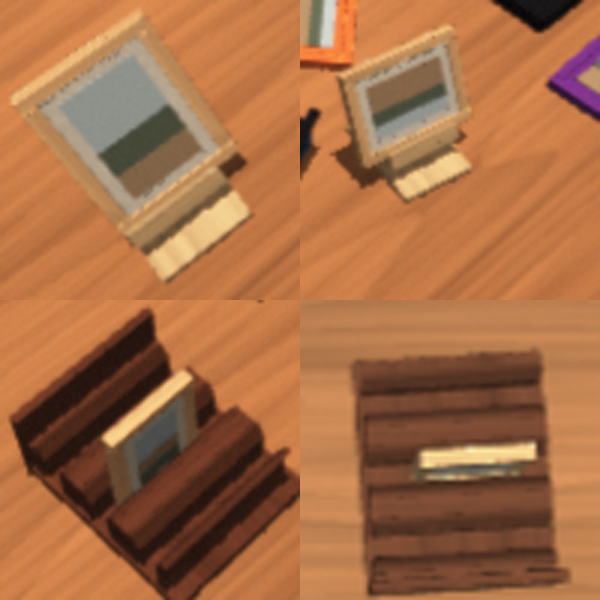

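The crop confirms it: the wide picture is the light-wood landscape frame on the low rest. The orange and purple ones lie flat and I'll leave them alone. The rack's backboard is on the robot side, and the middle picture sits off-centre towards -y. Next I'll fit the poses.

```bash
cat > fit.py <<'E'
from h import *
def pic(X,seed,r=110):
    c=X[seed[1],seed[0]]; P=X.reshape(-1,3); 
    idx=np.where(np.linalg.norm(P-c,axis=1)<r)[0]; Q=P[idx]
    near=Q[np.linalg.norm(Q-c,axis=1)<30]; 
    for it in range(4):
        m=near.mean(0); n=np.linalg.svd(near-m)[2][2]; n*=np.sign(n[0]); 
        near=Q[(abs((Q-m)@n)<2.5)&(Q[:,2]>15)]
    mask=np.zeros(len(P),np.uint8); mask[idx[(abs((Q-m)@n)<3)]]=1
    k,l=cv2.connectedComponents(mask.reshape(X.shape[:2])); lab=l[seed[1],seed[0]]
    near=X[l==lab]
    yw=np.cross([0,0,1],n); yw/=np.linalg.norm(yw); zz=np.cross(n,yw)
    a=(near-m)@yw; b=(near-m)@zz
    return m,n,yw,zz,a,b
if __name__=='__main__':
    X=np.load('scene0.npy')
    for nm,s in(('tall',(188,290)),('wide',(368,145))):
        m,n,yw,zz,a,b=pic(X,s)
        print(nm,'n',n.round(3),'tilt',np.degrees(np.arcsin(n[2])).round(1),'yaw',np.degrees(np.arctan2(n[1],n[0])).round(2),'m',m.round(1))
        pa=np.percentile(a[b>np.median(b)],[0.5,1,99,99.5]);pb=np.percentile(b[abs(a)<40],[0.5,1,99,99.5]); print('a',pa.round(1),'b',pb.round(1))
        print('top centre front',(m+yw*(pa[0]+pa[3])/2+zz*pb[3]).round(1))
    for nm in('scene','top'):
        P=np.load(nm+'0.npy').reshape(-1,3)
        box=(abs(P[:,0]-560)<140)&(abs(P[:,1]-20)<130)
        P=P[box]
        for lo,hi in((82,92),(50,58),(110,140)):
            Q=P[(P[:,2]>lo)&(P[:,2]<hi)]; 
            if len(Q)<5: continue
            print(nm,lo,hi,len(Q),Q.min(0).round(0),Q.max(0).round(0),Q.mean(0).round(1), cv2.minAreaRect(Q[:,:2].astype(np.float32)))
E
python3 fit.py
```

```text
tall n [ 0.865 -0.031  0.501] tilt 30.1 yaw -2.04 m [ 531.7 -311.5   97. ]
a [-51.2 -50.8  52.9  53.4] b [-75.8 -75.1  70.2  70.5]
top centre front [ 496.4 -309.1  158. ]
wide n [ 0.846 -0.185  0.5  ] tilt 30.0 yaw -12.35 m [505.1 310.4  73.4]
a [-63.4 -62.9  66.3  66.8] b [-51.8 -48.8  46.9  47.4]
top centre front [482.3 317.1 114.4]
scene 82 92 293 [ 457. -101.   82.] [571.  58.  92.] [489.5 -25.   85.9] ((513.9833374023438, -18.783172607421875), (108.42204284667969, 159.13998413085938), 3.2660634517669678)
scene 50 58 1198 [ 465. -101.   50.] [647.  63.  58.] [564.5 -23.8  52.9] ((554.861083984375, -18.686248779296875), (179.56527709960938, 159.20477294921875), 1.7352455854415894)
scene 110 140 293 [553. -69. 110.] [571.  21. 135.] [563.7 -25.7 126.7] ((561.879638671875, -23.742671966552734), (14.166390419006348, 90.41036987304688), 3.353816032409668)
top 82 92 152 [456. -98.  82.] [559.  58.  91.] [469.5 -19.5  86.7] ((507.2259521484375, -20.418663024902344), (156.55377197265625, 102.6170883178711), 89.42298126220703)
top 50 58 935 [454. -94.  50.] [642.  61.  58.] [554.  -15.2  53.6] ((548.804931640625, -16.018638610839844), (182.35536193847656, 149.0194549560547), 3.1953518390655518)
top 110 140 135 [550. -69. 111.] [567.  21. 139.] [557.4 -22.4 130.9] ((558.4483032226562, -23.843292236328125), (14.056327819824219, 90.50592041015625), 2.952995777130127)
```

Run:
```python
from h import *
for nm in('scene','top'):
    P=np.load(nm+'0.npy').reshape(-1,3)
    P=P[(abs(P[:,0]-560)<150)&(abs(P[:,1]+20)<120)]
    Q=P[(P[:,2]>81)&(P[:,2]<92)&(P[:,0]<490)]
    vx,vy,x0,y0=cv2.fitLine(Q[:,:2].astype(np.float32),cv2.DIST_HUBER,0,.01,.01).ravel()
    yaw=np.arctan2(-vx*np.sign(vy),abs(vy)); print(nm,'backboard yaw',np.degrees(yaw),x0,y0)
    yaw=np.radians(3.2)
    c,s=np.cos(yaw),np.sin(yaw); xr=P[:,0]*c+P[:,1]*s; yr=-P[:,0]*s+P[:,1]*c
    q=(P[:,2]>80)&(P[:,2]<92)&(xr<485); print('bb yr',np.percentile(yr[q],[0.5,2,98,99.5]).round(1))
    q=(P[:,2]>45)&(P[:,2]<60); print('walls yr',np.percentile(yr[q],[0.5,1,99,99.5]).round(1))
    # profile along xr, +y side free of picture
    m=(yr>-5)&(yr<25)
    for x in range(440,665,3):
        k=m&(abs(xr-x)<1.5)
        if k.sum(): print((x,int(np.median(P[k,2])),int(P[k,2].max())),end=' ')
    print()
```

```text
scene backboard yaw 3.0184152 467.77994 -24.028284
bb yr [-126.1 -124.1   28.6   30.8]
walls yr [-122.8 -122.2   27.2   28.3]
(458, 84, 84) (461, 85, 88) (464, 86, 87) (467, 76, 88) (470, 66, 89) (473, 47, 48) (476, 50, 51) (479, 52, 53) (482, 52, 55) (485, 49, 55) (488, 31, 47) (491, 21, 45) (494, 11, 12) (518, 53, 53) (521, 52, 52) (527, 53, 53) (530, 52, 52) (533, 51, 51) (536, 52, 53) (539, 51, 52) (542, 53, 54) (545, 48, 53) (548, 39, 47) (551, 20, 42) (554, 10, 15) (557, 13, 13) (569, 41, 42) (572, 46, 47) (575, 50, 53) (578, 54, 55) (581, 52, 56) (584, 51, 55) (587, 51, 53) (590, 52, 55) (593, 52, 54) (596, 52, 56) (599, 53, 54) (602, 51, 56) (605, 48, 53) (608, 40, 51) (611, 21, 43) (614, 11, 13) (617, 10, 12) (629, 41, 42) (632, 47, 49) (635, 19, 49) (638, 51, 56) (641, 12, 55) (644, 9, 14) (647, 11, 12) (650, 12, 15) (653, 11, 13) (656, 10, 14) (659, 4, 12) (662, -1, 1) 
top backboard yaw 2.9400659 462.9381 -21.529266
bb yr [-124.2 -121.9   29.5   32.5]
walls yr [-120.6 -120.3   26.6   27.1]
(440, 0, 3) (443, 1, 4) (446, 0, 3) (449, 0, 4) (452, -1, 3) (455, 17, 62) (458, 87
[... 225 characters left out ...]
 49) (509, 45, 53) (512, 51, 56) (515, 54, 60) (518, 53, 57) (521, 52, 56) (524, 52, 55) (527, 55, 58) (530, 54, 59) (533, 53, 54) (536, 55, 58) (539, 52, 58) (542, 50, 54) (545, 42, 48) (548, 41, 42) (551, 12, 14) (554, 10, 13) (557, 12, 18) (560, 10, 18) (563, 12, 17) (566, 35, 51) (569, 46, 50) (572, 51, 55) (575, 53, 59) (578, 52, 59) (581, 53, 58) (584, 53, 54) (587, 53, 58) (590, 53, 57) (593, 51, 54) (596, 51, 55) (599, 54, 57) (602, 51, 52) (605, 44, 48) (608, 40, 42) (611, 15, 16) (614, 12, 14) (617, 13, 16) (620, 11, 15) (623, 9, 14) (626, 29, 47) (629, 47, 54) (632, 51, 61) (635, 53, 55) (638, 53, 57) (647, 12, 16) (650, 12, 14) (653, 10, 13) (656, 10, 11) (659, 0, 4) (662, -1, 2)
```

>>> arm_command:
  rows:
    - {"delta_pos": [30,-8,0],"roll": -1.2,"jaw": 100}
    - {"delta_pos": [60,-16,0],"roll": -2.4,"jaw": 100}
    - {"delta_pos": [90,-24,0],"roll": -3.6,"jaw": 100}
    - {"delta_pos": [120,-32,0],"roll": -4.8,"jaw": 100}
    - {"delta_pos": [150,-40,0],"roll": -6,"jaw": 100}
    - {"delta_pos": [180,-48,0],"roll": -7.2,"jaw": 100}
    - {"delta_pos": [210,-56,0],"roll": -8.4,"jaw": 100}
    - {"delta_pos": [240,-64,0],"roll": -9.6,"jaw": 100}
    - {"delta_pos": [270,-72,0],"roll": -10.8,"jaw": 100}
    - {"delta_pos": [300,-80,0],"roll": -12,"jaw": 100}
    - {"delta_pos": [325,-86,0],"roll": -12.8,"jaw": 100}
    - {"delta_pos": [334,-88.6,0],"roll": -12.8,"jaw": 100}
    - {"delta_pos": [334,-88.6,0],"roll": -12.8,"jaw": 100}
    - {"delta_pos": [334,-88.6,0],"roll": -12.8,"jaw": 100}
  squeeze: 15

```text
time_s: 1.27
ee_pos: [501.7, -309.7, 213.5]
ee_rot: [-179.9, 0.0, 87.9]
force: [0.0, 0.2, -0.3]
gripper_width: 91.3
gripper_force: 0.0
```

>>> arm_command:
  rows:
    - {"delta_pos": [0,0,20],"roll": 0,"jaw": 100}
    - {"delta_pos": [0,0,40],"roll": 0,"jaw": 100}
    - {"delta_pos": [0,0,60],"roll": 0,"jaw": 100}
    - {"delta_pos": [0,0,80],"roll": 0,"jaw": 100}
    - {"delta_pos": [0,0,88],"roll": 0,"jaw": 100}
    - {"delta_pos": [0,10,88],"roll": 0,"jaw": 90}
    - {"delta_pos": [0,18,88],"roll": 0,"jaw": 80}
    - {"delta_pos": [0,25,88],"roll": 0,"jaw": 75}
    - {"delta_pos": [0,25,88],"roll": 0,"jaw": 75}

```text
time_s: 2.02
ee_pos: [529.6, -311.4, 127.4]
ee_rot: [179.8, 0.1, 87.9]
force: [-0.7, -1.1, 0.6]
gripper_width: 69.2
gripper_force: 0.6
```

>>> arm_command:
  rows:
    - {"delta_pos": [0,3,0],"roll": 0,"jaw": 70}
    - {"delta_pos": [0,6,0],"roll": 0,"jaw": 65}
    - {"delta_pos": [0,9,0],"roll": 0,"jaw": 60}
    - {"delta_pos": [0,12,0],"roll": 0,"jaw": 55}
    - {"delta_pos": [0,15,0],"roll": 0,"jaw": 50}
    - {"delta_pos": [0,18,0],"roll": 0,"jaw": 46}
    - {"delta_pos": [0,21,0],"roll": 0,"jaw": 42}
    - {"delta_pos": [0,24,0],"roll": 0,"jaw": 38}
    - {"delta_pos": [0,26,0],"roll": 0,"jaw": 34}
    - {"delta_pos": [0,28,0],"roll": 0,"jaw": 32}
    - {"delta_pos": [0,28,0],"roll": 0,"jaw": 32}

```text
time_s: 2.93
ee_pos: [555.8, -311.5, 125.8]
ee_rot: [180.0, 0.0, 87.9]
force: [-0.1, -0.4, -0.4]
gripper_width: 29.2
gripper_force: 0.1
```

Run:
```python
from h import *
f=grab('scene'); cv2.imwrite('pics/p1.png',cv2.resize(f['img'][200:350,100:300],None,fx=4,fy=4,interpolation=cv2.INTER_CUBIC))
```

```text
(no output)
```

View pics/p1.png

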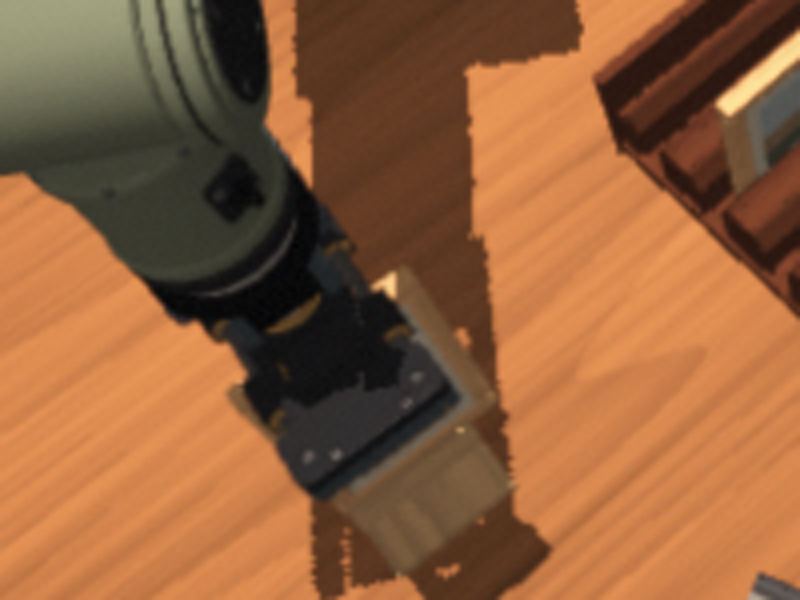

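The picture is nearly upright between the fingers, with its top at crop (395,275) and its bottom still on the ledge. Now I'll close on it.

>>> arm_command:
  rows:
    - {"delta_pos": [0,2,0],"roll": 0,"jaw": 28}
    - {"delta_pos": [0,4,0],"roll": 0,"jaw": 24}
    - {"delta_pos": [0,5,0],"roll": 0,"jaw": 20}
    - {"delta_pos": [0,5,0],"roll": 0,"jaw": 10}
    - {"delta_pos": [0,5,0],"roll": 0,"jaw": 5}
    - {"delta_pos": [0,5,0],"roll": 0,"jaw": 5}
    - {"delta_pos": [0,5,0],"roll": 0,"jaw": 5}
    - {"delta_pos": [0,5,0],"roll": 0,"jaw": 5}
  squeeze: 20

```text
time_s: 3.65
ee_pos: [562.8, -311.9, 126.4]
ee_rot: [179.7, 0.0, 87.9]
force: [5.5, 0.2, -2.6]
gripper_width: 12.9
gripper_force: 20.0
```

>>> arm_command:
  rows:
    - {"delta_pos": [0,0,-4],"roll": 0,"jaw": 5}
    - {"delta_pos": [0,0,-10],"roll": 0,"jaw": 5}
    - {"delta_pos": [0,0,-20],"roll": 0,"jaw": 5}
    - {"delta_pos": [0,0,-35],"roll": 0,"jaw": 5}
    - {"delta_pos": [0,0,-50],"roll": 0,"jaw": 5}
    - {"delta_pos": [0,0,-65],"roll": 0,"jaw": 5}
    - {"delta_pos": [0,-5,-80],"roll": 0,"jaw": 5}
    - {"delta_pos": [10,-15,-95],"roll": -0.3,"jaw": 5}
    - {"delta_pos": [25,-30,-105],"roll": -0.6,"jaw": 5}
    - {"delta_pos": [45,-45,-112],"roll": -1.0,"jaw": 5}
    - {"delta_pos": [65,-60,-115],"roll": -1.0,"jaw": 5}
    - {"delta_pos": [90,-65,-115],"roll": -1.0,"jaw": 5}
    - {"delta_pos": [110,-65,-115],"roll": -1.0,"jaw": 5}
    - {"delta_pos": [110,-65,-115],"roll": -1.0,"jaw": 5}
    - {"delta_pos": [110,-65,-115],"roll": -1.0,"jaw": 5}

```text
time_s: 4.9
ee_pos: [498.7, -198.8, 241.8]
ee_rot: [-180.0, 0.0, 93.0]
force: [0.3, -1.3, -2.7]
gripper_width: 12.5
gripper_force: 20.0
```

```bash
cat > held.py <<'E'
# pose of held picture: points in front of front-face plane near TCP; prints centre offset along tool x and bottom z
from h import *
import sys
def held(save=None,hw=80,low=175,h=None):
    f=grab('scene'); X=cloud(f); s=env.state(); p=s['ee_pos']; psi=np.radians(s['ee_rot'][2])
    tx=np.array([np.cos(psi),np.sin(psi),0]); ty=np.array([np.sin(psi),-np.cos(psi),0])
    D=X-p; a=D@tx; n=D@ty; z=D[...,2]
    m=(abs(n-6.5)<5)&(abs(a)<hw)&(z<-3)&(z>-low)
    k,l,st,_=cv2.connectedComponentsWithStats(m.astype(np.uint8)); i=1+st[1:,4].argmax(); m=l==i
    a,z,n=a[m],z[m],n[m]
    print('tcp',p.round(1),'yaw',np.degrees(psi).round(2),'n',len(a),st[i])
    for lo in np.arange(z.min(),0,20):
        k=(z>=lo)&(z<lo+20)
        if k.sum()>5: print('z',lo.round(0),'a',np.percentile(a[k],[1,99]).round(1),'n',np.median(n[k]).round(1))
    for lo in range(-60,60,20):
        k=(a>=lo)&(a<lo+20)
        if k.sum()>5: print('a',lo,'zmin',np.percentile(z[k],[0,2]).round(1))
    if save: 
        x,y,w,hh=st[i][:4]; x0=max(0,min(x-50,440)); y0=max(0,min(y-60,250))
        cv2.imwrite(save,cv2.resize(f['img'][y0:y0+150,x0:x0+200],None,fx=4,fy=4,interpolation=cv2.INTER_CUBIC)); print('crop',x0,y0)
if __name__=='__main__': held(sys.argv[1] if len(sys.argv)>1 else None)
E
python3 held.py
```

```text
tcp [ 499.  -199.5  241.5] yaw 92.92 n 810 [186 216  51  41 810]
z -101.0 a [-49.9  50.1] n 5.6
z -81.0 a [-49.9  50.9] n 5.0
z -61.0 a [-51.5  50.7] n 5.3
z -41.0 a [-52.2 -13.8] n 5.7
z -21.0 a [-51.9 -26.8] n 6.2
a -60 zmin [-95.  -93.6]
a -40 zmin [-99.6 -95.7]
a -20 zmin [-101.2  -96.1]
a 0 zmin [-100.5  -96.8]
a 20 zmin [-98.  -96.1]
a 40 zmin [-98.5 -95.6]
```

>>> arm_command:
  rows:
    - {"delta_pos": [10,0.6,0],"roll": 0,"jaw": 5}
    - {"delta_pos": [30,1.7,0],"roll": 0,"jaw": 5}
    - {"delta_pos": [55,3,0],"roll": 0,"jaw": 5}
    - {"delta_pos": [80,4.5,0],"roll": 0,"jaw": 5}
    - {"delta_pos": [105,6,0],"roll": 0,"jaw": 5}
    - {"delta_pos": [130,7.3,0],"roll": 0,"jaw": 5}
    - {"delta_pos": [155,8.7,0],"roll": 0,"jaw": 5}
    - {"delta_pos": [172,9.6,0],"roll": 0,"jaw": 5}
    - {"delta_pos": [180,10,0],"roll": 0,"jaw": 5}
    - {"delta_pos": [180,10,15],"roll": 0,"jaw": 5}
    - {"delta_pos": [180,10,30],"roll": 0,"jaw": 5}
    - {"delta_pos": [180,10,45],"roll": 0,"jaw": 5}
    - {"delta_pos": [180,10,60],"roll": 0,"jaw": 5}
    - {"delta_pos": [180,10,70],"roll": 0,"jaw": 5}
    - {"delta_pos": [180,10,76],"roll": 0,"jaw": 5}
    - {"delta_pos": [180,10,76],"roll": 0,"jaw": 5}

```text
time_s: 6.28
ee_pos: [499.7, -19.5, 163.7]
ee_rot: [-179.8, -0.0, 92.8]
force: [0.1, 0.8, -2.1]
gripper_width: 12.9
gripper_force: 20.0
```

```bash
python3 held.py pics/p2.png
```

```text
tcp [500.3 -19.4 164.7] yaw 92.85 n 558 [262 195  36  32 558]
z -100.0 a [-52.7  49.3] n 5.1
z -80.0 a [-53.   50.8] n 5.0
z -60.0 a [-53.5   9.4] n 4.8
z -40.0 a [-53.1   5.6] n 5.0
z -20.0 a [-53.    4.9] n 5.0
a -60 zmin [-99.6 -95.6]
a -40 zmin [-99.8 -95.5]
a -20 zmin [-99.7 -97.5]
a 0 zmin [-99.4 -97.8]
a 20 zmin [-98.9 -97.2]
a 40 zmin [-96.3 -95.8]
crop 212 135
```

View pics/p2.png

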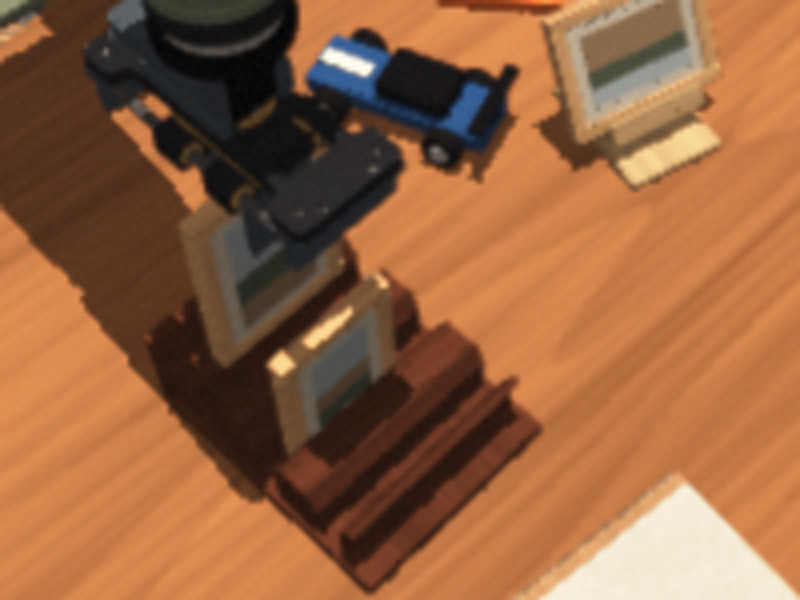

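The picture hangs over the rear slot, with its bottom at crop (220,360), roughly over the slot just in front of the backboard. I'll check the bias of the top camera the same way.

Run:
```python
from h import *
f=grab('top'); X=cloud(f); s=env.state(); p=s['ee_pos']; psi=np.radians(s['ee_rot'][2])
tx=np.array([np.cos(psi),np.sin(psi),0]); ty=np.array([np.sin(psi),-np.cos(psi),0])
D=X-p; a=D@tx;n=D@ty;z=D[...,2]
m=(abs(n)<20)&(abs(a)<70)&(z>40)&(z<62)
for lo in range(-70,70,10):
    k=m&(a>=lo)&(a<lo+10)
    if k.sum()>3: print(lo,k.sum(),np.percentile(n[k],[2,50,98]).round(1),np.median(z[k]).round(1))
print(s['ee_pos'].round(1))
```

```text
30 4 [-6.1 -2.1  1.9] 52.7
40 16 [-9.3 -3.   2.8] 50.2
50 5 [-8.3 -2.7  3. ] 49.9
[500.8 -19.4 165.3]
```

>>> arm_command:
  rows:
    - {"delta_pos": [0,1.8,0],"roll": 0,"jaw": 5}
    - {"delta_pos": [0,1.8,5],"roll": 0,"jaw": 5}
    - {"delta_pos": [0,1.8,10],"roll": 0,"jaw": 5}
    - {"delta_pos": [0,1.8,15],"roll": 0,"jaw": 5}
    - {"delta_pos": [0,1.8,20],"roll": 0,"jaw": 5}
    - {"delta_pos": [0,1.8,25],"roll": 0,"jaw": 5}
    - {"delta_pos": [0,1.8,28],"roll": 0,"jaw": 5}
    - {"delta_pos": [0,1.8,28],"roll": 0,"jaw": 5}

```text
time_s: 7.05
ee_pos: [501.5, -19.0, 136.0]
ee_rot: [-179.9, -0.0, 92.9]
force: [0.5, -0.1, -2.0]
gripper_width: 12.5
gripper_force: 20.0
```

>>> arm_command:
  rows:
    - {"delta_pos": [0,0,4],"roll": 0,"jaw": 5}
    - {"delta_pos": [0,0,8],"roll": 0,"jaw": 5}
    - {"delta_pos": [0,0,12],"roll": 0,"jaw": 5}
    - {"delta_pos": [0,0,16],"roll": 0,"jaw": 5}
    - {"delta_pos": [0,0,19],"roll": 0,"jaw": 5}
    - {"delta_pos": [0,0,20],"roll": 0,"jaw": 5}
    - {"delta_pos": [0,0,20],"roll": 0,"jaw": 5}

```text
time_s: 7.63
ee_pos: [502.0, -19.0, 116.6]
ee_rot: [-180.0, 0.0, 92.9]
force: [-0.1, 0.1, -3.8]
gripper_width: 12.7
gripper_force: 20.0
```

>>> arm_command:
  rows:
    - {"delta_pos": [0,0,0.7],"roll": 0,"jaw": 5}
    - {"delta_pos": [0,0,1.4],"roll": 0,"jaw": 5}
    - {"delta_pos": [0,0,2],"roll": 0,"jaw": 5}
    - {"delta_pos": [0,0,2.5],"roll": 0,"jaw": 5}
    - {"delta_pos": [0,0,3],"roll": 0,"jaw": 5}
    - {"delta_pos": [0,0,3],"roll": 0,"jaw": 5}

```text
time_s: 8.13
ee_pos: [502.1, -19.0, 113.9]
ee_rot: [-180.0, 0.0, 92.9]
force: [-0.3, 1.1, -3.1]
gripper_width: 12.7
gripper_force: 20.0
```

>>> arm_command:
  rows:
    - {"delta_pos": [0,0,0.5],"roll": 0,"jaw": 5}
    - {"delta_pos": [0,0,1],"roll": 0,"jaw": 5}
    - {"delta_pos": [0,0,1.5],"roll": 0,"jaw": 5}
    - {"delta_pos": [0,0,2],"roll": 0,"jaw": 5}
    - {"delta_pos": [0,0,2],"roll": 0,"jaw": 5}

```text
time_s: 8.55
ee_pos: [502.1, -19.0, 111.8]
ee_rot: [-180.0, 0.0, 92.9]
force: [-0.0, 1.3, -2.6]
gripper_width: 12.6
gripper_force: 20.0
```

>>> arm_command:
  rows:
    - {"delta_pos": [0,0,0.5],"roll": 0,"jaw": 5}
    - {"delta_pos": [0,0,1],"roll": 0,"jaw": 5}
    - {"delta_pos": [0,0,1.5],"roll": 0,"jaw": 5}
    - {"delta_pos": [0,0,2],"roll": 0,"jaw": 5}
    - {"delta_pos": [0,0,2],"roll": 0,"jaw": 5}

```text
time_s: 8.97
ee_pos: [502.2, -19.0, 110.0]
ee_rot: [180.0, 0.0, 92.9]
force: [0.4, 0.8, -1.8]
gripper_width: 12.8
gripper_force: 20.0
```

>>> arm_command:
  rows:
    - {"delta_pos": [0,0,0.5],"roll": 0,"jaw": 5}
    - {"delta_pos": [0,0,1],"roll": 0,"jaw": 5}
    - {"delta_pos": [0,0,1.5],"roll": 0,"jaw": 5}
    - {"delta_pos": [0,0,1.5],"roll": 0,"jaw": 5}

```text
time_s: 9.3
ee_pos: [502.2, -19.1, 110.0]
ee_rot: [180.0, 0.0, 92.9]
force: [-3.1, -0.4, 8.9]
gripper_width: 12.9
gripper_force: 20.0
```

>>> arm_command:
  rows:
    - {"delta_pos": [0,0,-0.8],"roll": 0,"jaw": 5}
    - {"delta_pos": [0,0,-0.8],"roll": 0,"jaw": 16}
    - {"delta_pos": [0,0,-0.8],"roll": 0,"jaw": 20}
    - {"delta_pos": [0,0,-0.8],"roll": 0,"jaw": 28}
    - {"delta_pos": [0,0,-0.8],"roll": 0,"jaw": 34}
    - {"delta_pos": [0,0,-0.8],"roll": 0,"jaw": 34}
    - {"delta_pos": [0,0,-10],"roll": 0,"jaw": 34}
    - {"delta_pos": [0,0,-25],"roll": 0,"jaw": 34}
    - {"delta_pos": [0,0,-45],"roll": 0,"jaw": 34}
    - {"delta_pos": [0,0,-65],"roll": 0,"jaw": 34}
    - {"delta_pos": [0,0,-85],"roll": 0,"jaw": 40}
    - {"delta_pos": [0,0,-95],"roll": 0,"jaw": 50}
    - {"delta_pos": [0,0,-95],"roll": 0,"jaw": 60}

```text
time_s: 10.38
ee_pos: [503.7, -19.1, 206.2]
ee_rot: [179.7, 0.0, 92.9]
force: [0.3, -0.2, 0.2]
gripper_width: 46.7
gripper_force: 0.0
```

>>> arm_command:
  rows:
    - {"delta_pos": [15,0,0],"roll": 0,"jaw": 60}
    - {"delta_pos": [45,0,0],"roll": 0.3,"jaw": 70}
    - {"delta_pos": [80,0,0],"roll": 0.6,"jaw": 80}
    - {"delta_pos": [115,0,0],"roll": 1,"jaw": 90}
    - {"delta_pos": [150,0,0],"roll": 1.4,"jaw": 100}
    - {"delta_pos": [185,0,0],"roll": 1.8,"jaw": 100}
    - {"delta_pos": [220,0,0],"roll": 2.2,"jaw": 100}
    - {"delta_pos": [255,0,0],"roll": 2.6,"jaw": 100}
    - {"delta_pos": [290,0,0],"roll": 3.05,"jaw": 100}
    - {"delta_pos": [318,-1,0],"roll": 3.05,"jaw": 100}
    - {"delta_pos": [332,-1,0],"roll": 3.05,"jaw": 100}
    - {"delta_pos": [336.3,-1,0],"roll": 3.05,"jaw": 100}
    - {"delta_pos": [336.3,-1,0],"roll": 3.05,"jaw": 100}
    - {"delta_pos": [336.3,-1,0],"roll": 3.05,"jaw": 100}

```text
time_s: 11.55
ee_pos: [484.1, 315.5, 202.9]
ee_rot: [-180.0, 0.1, 77.6]
force: [-0.5, 0.2, -0.2]
gripper_width: 91.1
gripper_force: 0.0
```

Run:
```python
from h import *
f=grab('scene'); s=f['img']; t=grab('top')['img']; st=env.state(); print(st['ee_pos'],st['ee_rot'])
c=lambda im,x,y,w,h,k:cv2.resize(im[y:y+h,x:x+w],None,fx=k,fy=k,interpolation=cv2.INTER_CUBIC)
cv2.imwrite('pics/p3.png',np.hstack([c(s,230,60,190,230,2),c(t,220,120,190,115,4)[:460,:400]]))
X=cloud(f);P=X.reshape(-1,3); q=(abs(P[:,0]-500)<30)&(abs(P[:,1]+20)<80)&(P[:,2]>100)
Q=P[q]; print(len(Q),np.percentile(Q,[1,50,99],axis=0).round(1))
top=Q[Q[:,2]>157]; print('top edge y',np.percentile(top[:,1],[1,99]))
```

```text
[484.38740893 315.21219086 203.29410216] [-1.79992264e+02  5.59150612e-02  7.75383673e+01]
704 [[496.  -72.4 100.6]
 [507.3 -22.9 140.4]
 [512.2  31.8 163.6]]
top edge y [-71.77080751  31.75260319]
```

View pics/p3.png

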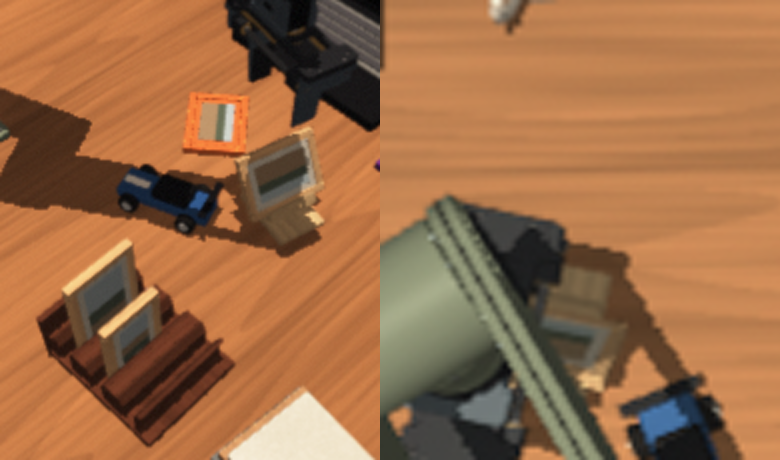

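The tall picture stands in the rear slot and the middle one is untouched. The gripper is now above the wide picture.

>>> arm_command:
  rows:
    - {"delta_pos": [1.5,1,25],"roll": 0,"jaw": 100}
    - {"delta_pos": [1.5,1,50],"roll": 0,"jaw": 100}
    - {"delta_pos": [1.5,1,75],"roll": 0,"jaw": 100}
    - {"delta_pos": [1.5,1,95],"roll": 0,"jaw": 100}
    - {"delta_pos": [1.5,1,108],"roll": 0,"jaw": 100}
    - {"delta_pos": [1.5,1,113],"roll": 0,"jaw": 100}
    - {"delta_pos": [1.5,1,113],"roll": 0,"jaw": 100}
    - {"delta_pos": [1.5,6,113],"roll": 0,"jaw": 90}
    - {"delta_pos": [1.5,12,113],"roll": 0,"jaw": 80}
    - {"delta_pos": [1.5,17,113],"roll": 0,"jaw": 70}
    - {"delta_pos": [1.5,21,113],"roll": 0,"jaw": 62}
    - {"delta_pos": [1.5,21,113],"roll": 0,"jaw": 60}
    - {"delta_pos": [1.5,21,113],"roll": 0,"jaw": 60}

```text
time_s: 12.73
ee_pos: [505.1, 313.8, 90.7]
ee_rot: [-180.0, -0.0, 77.6]
force: [-1.9, -0.3, 1.2]
gripper_width: 55.9
gripper_force: 0.6
```

>>> arm_command:
  rows:
    - {"delta_pos": [0,2.5,0],"roll": 0,"jaw": 55}
    - {"delta_pos": [0,5,0],"roll": 0,"jaw": 50}
    - {"delta_pos": [0,7.5,0],"roll": 0,"jaw": 46}
    - {"delta_pos": [0,10,0],"roll": 0,"jaw": 42}
    - {"delta_pos": [0,12,0],"roll": 0,"jaw": 38}
    - {"delta_pos": [0,14,0],"roll": 0,"jaw": 34}
    - {"delta_pos": [0,16,0],"roll": 0,"jaw": 31}
    - {"delta_pos": [0,17,0],"roll": 0,"jaw": 28}
    - {"delta_pos": [0,18,0],"roll": 0,"jaw": 25}
    - {"delta_pos": [0,19,0],"roll": 0,"jaw": 22}
    - {"delta_pos": [0,19,0],"roll": 0,"jaw": 20}
    - {"delta_pos": [0,19,0],"roll": 0,"jaw": 20}

```text
time_s: 13.73
ee_pos: [523.6, 309.7, 90.4]
ee_rot: [180.0, 0.0, 77.6]
force: [0.4, 0.1, 0.1]
gripper_width: 18.3
gripper_force: 0.1
```

Run:
```python
from h import *
f=grab('scene'); cv2.imwrite('pics/p4.png',cv2.resize(f['img'][70:200,290:460],None,fx=4,fy=4,interpolation=cv2.INTER_CUBIC))
```

```text
(no output)
```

View pics/p4.png

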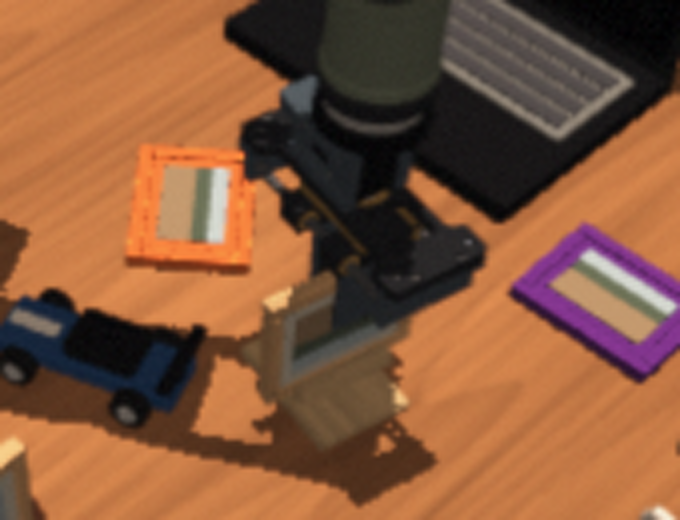

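The wide picture is upright between the fingers, with its top-left corner at crop (280,295). Now I'll close and lift.

>>> arm_command:
  rows:
    - {"delta_pos": [0,0.5,0],"roll": 0,"jaw": 12}
    - {"delta_pos": [0,0.5,0],"roll": 0,"jaw": 5}
    - {"delta_pos": [0,0.5,0],"roll": 0,"jaw": 5}
    - {"delta_pos": [0,0.5,0],"roll": 0,"jaw": 5}
    - {"delta_pos": [0,0.5,0],"roll": 0,"jaw": 5}
    - {"delta_pos": [0,0.5,-3],"roll": 0,"jaw": 5}
    - {"delta_pos": [0,0.5,-9],"roll": 0,"jaw": 5}
    - {"delta_pos": [0,0.5,-18],"roll": 0,"jaw": 5}
    - {"delta_pos": [0,0.5,-30],"roll": 0,"jaw": 5}
    - {"delta_pos": [0,0.5,-45],"roll": 0,"jaw": 5}
    - {"delta_pos": [0,0.5,-60],"roll": 0,"jaw": 5}
    - {"delta_pos": [0,0.5,-75],"roll": 0,"jaw": 5}
    - {"delta_pos": [0,0.5,-90],"roll": 0,"jaw": 5}
    - {"delta_pos": [0,0.5,-100],"roll": 0,"jaw": 5}
    - {"delta_pos": [0,0.5,-100],"roll": 0,"jaw": 5}
  squeeze: 20

```text
time_s: 15.03
ee_pos: [525.3, 310.4, 193.6]
ee_rot: [179.8, -0.2, 77.6]
force: [0.6, 0.5, -2.3]
gripper_width: 12.8
gripper_force: 20.0
```

```bash
python3 held.py
```

```text
tcp [524.6 310.  191.9] yaw 77.63 n 514 [358 120  42  28 514]
z -62.0 a [-65.5  62.3] n 6.8
z -42.0 a [-65.5  62.6] n 6.2
z -22.0 a [-66.6  51.4] n 6.3
a -60 zmin [-61.4 -59.2]
a -40 zmin [-60.7 -58.6]
a -20 zmin [-61.8 -59.1]
a 0 zmin [-59.5 -58.6]
a 20 zmin [-61.1 -58.2]
a 40 zmin [-58.6 -58.1]
```

>>> arm_command:
  rows:
    - {"delta_pos": [-10,10,0],"roll": -0.2,"jaw": 5}
    - {"delta_pos": [-30,27,0],"roll": -0.5,"jaw": 5}
    - {"delta_pos": [-52,45,0],"roll": -0.9,"jaw": 5}
    - {"delta_pos": [-75,63,0],"roll": -1.3,"jaw": 5}
    - {"delta_pos": [-100,80,0],"roll": -1.7,"jaw": 5}
    - {"delta_pos": [-125,97,0],"roll": -2.1,"jaw": 5}
    - {"delta_pos": [-150,112,0],"roll": -2.5,"jaw": 5}
    - {"delta_pos": [-175,125,0],"roll": -2.9,"jaw": 5}
    - {"delta_pos": [-205,136,0],"roll": -3.08,"jaw": 5}
    - {"delta_pos": [-235,146,0],"roll": -3.08,"jaw": 5}
    - {"delta_pos": [-262,155,0],"roll": -3.08,"jaw": 5}
    - {"delta_pos": [-282,161,0],"roll": -3.08,"jaw": 5}
    - {"delta_pos": [-293.2,163.9,0],"roll": -3.08,"jaw": 5}
    - {"delta_pos": [-293.2,163.9,0],"roll": -3.08,"jaw": 5}
    - {"delta_pos": [-293.2,163.9,20],"roll": -3.08,"jaw": 5}
    - {"delta_pos": [-293.2,163.9,40],"roll": -3.08,"jaw": 5}
    - {"delta_pos": [-293.2,163.9,56],"roll": -3.08,"jaw": 5}
    - {"delta_pos": [-293.2,163.9,62],"roll": -3.08,"jaw": 5}
    - {"delta_pos": [-293.2,163.9,62],"roll": -3.08,"jaw": 5}

```text
time_s: 16.67
ee_pos: [620.0, -10.5, 126.4]
ee_rot: [-179.7, -0.1, 93.1]
force: [-0.8, -0.3, -2.6]
gripper_width: 13.1
gripper_force: 20.0
```

```bash
python3 held.py pics/p5.png
```

```text
tcp [621.  -10.7 127.9] yaw 93.09 n 283 [295 234  29  27 283]
z -66.0 a [-66.1  18.5] n 4.8
z -46.0 a [-66.1  11.9] n 4.5
z -26.0 a [-66.3  -5.3] n 4.6
z -6.0 a [-64.9 -27.1] n 4.4
a -60 zmin [-63.9 -61.1]
a -40 zmin [-64.1 -61.9]
a -20 zmin [-61.3 -60.8]
a 0 zmin [-65.6 -61.9]
crop 245 174
```

View pics/p5.png

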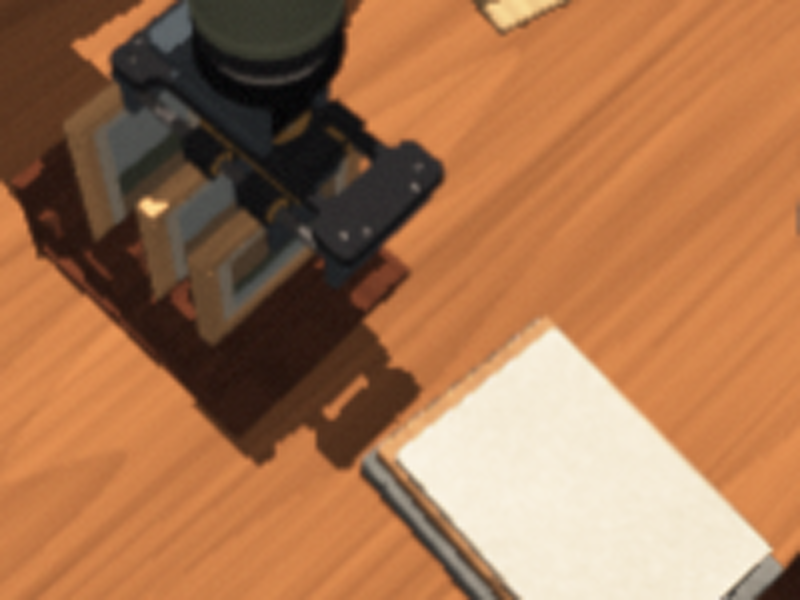

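The wide picture is above the front slot, with its bottom corner at crop (210,340), parallel to the other two. Lowering it now.

>>> arm_command:
  rows:
    - {"delta_pos": [-0.5,1.3,0],"roll": 0,"jaw": 5}
    - {"delta_pos": [-0.5,1.3,5],"roll": 0,"jaw": 5}
    - {"delta_pos": [-0.5,1.3,10],"roll": 0,"jaw": 5}
    - {"delta_pos": [-0.5,1.3,15],"roll": 0,"jaw": 5}
    - {"delta_pos": [-0.5,1.3,20],"roll": 0,"jaw": 5}
    - {"delta_pos": [-0.5,1.3,25],"roll": 0,"jaw": 5}
    - {"delta_pos": [-0.5,1.3,28],"roll": 0,"jaw": 5}
    - {"delta_pos": [-0.5,1.3,28],"roll": 0,"jaw": 5}

```text
time_s: 17.38
ee_pos: [622.1, -12.4, 99.4]
ee_rot: [-179.9, -0.0, 93.0]
force: [0.2, -0.1, -0.8]
gripper_width: 13.0
gripper_force: 20.0
```

>>> arm_command:
  rows:
    - {"delta_pos": [0,0,4],"roll": 0,"jaw": 5}
    - {"delta_pos": [0,0,8],"roll": 0,"jaw": 5}
    - {"delta_pos": [0,0,12],"roll": 0,"jaw": 5}
    - {"delta_pos": [0,0,16],"roll": 0,"jaw": 5}
    - {"delta_pos": [0,0,19],"roll": 0,"jaw": 5}
    - {"delta_pos": [0,0,20],"roll": 0,"jaw": 5}
    - {"delta_pos": [0,0,20],"roll": 0,"jaw": 5}

```text
time_s: 17.97
ee_pos: [622.5, -12.3, 80.0]
ee_rot: [-180.0, 0.0, 93.0]
force: [0.2, 1.6, -2.9]
gripper_width: 12.9
gripper_force: 20.0
```

>>> arm_command:
  rows:
    - {"delta_pos": [0,0,0.7],"roll": 0,"jaw": 5}
    - {"delta_pos": [0,0,1.4],"roll": 0,"jaw": 5}
    - {"delta_pos": [0,0,2.1],"roll": 0,"jaw": 5}
    - {"delta_pos": [0,0,2.8],"roll": 0,"jaw": 5}
    - {"delta_pos": [0,0,3.5],"roll": 0,"jaw": 5}
    - {"delta_pos": [0,0,4],"roll": 0,"jaw": 5}
    - {"delta_pos": [0,0,4],"roll": 0,"jaw": 5}

```text
time_s: 18.55
ee_pos: [622.7, -12.3, 76.3]
ee_rot: [-180.0, 0.0, 93.0]
force: [-0.3, 0.1, -2.2]
gripper_width: 13.0
gripper_force: 20.0
```

>>> arm_command:
  rows:
    - {"delta_pos": [0,0,0.5],"roll": 0,"jaw": 5}
    - {"delta_pos": [0,0,1],"roll": 0,"jaw": 5}
    - {"delta_pos": [0,0,1.5],"roll": 0,"jaw": 5}
    - {"delta_pos": [0,0,2],"roll": 0,"jaw": 5}
    - {"delta_pos": [0,0,2],"roll": 0,"jaw": 5}

```text
time_s: 18.97
ee_pos: [622.8, -12.4, 74.4]
ee_rot: [180.0, 0.0, 93.0]
force: [0.2, 0.1, -2.3]
gripper_width: 13.3
gripper_force: 20.0
```

>>> arm_command:
  rows:
    - {"delta_pos": [0,0,0.5],"roll": 0,"jaw": 5}
    - {"delta_pos": [0,0,1],"roll": 0,"jaw": 5}
    - {"delta_pos": [0,0,1.5],"roll": 0,"jaw": 5}
    - {"delta_pos": [0,0,1.5],"roll": 0,"jaw": 5}

```text
time_s: 19.3
ee_pos: [622.8, -12.4, 74.4]
ee_rot: [180.0, 0.0, 93.0]
force: [-2.4, -0.3, 6.4]
gripper_width: 13.1
gripper_force: 20.0
```

>>> arm_command:
  rows:
    - {"delta_pos": [0,0,-0.8],"roll": 0,"jaw": 5}
    - {"delta_pos": [0,0,-0.8],"roll": 0,"jaw": 16}
    - {"delta_pos": [0,0,-0.8],"roll": 0,"jaw": 20}
    - {"delta_pos": [0,0,-0.8],"roll": 0,"jaw": 28}
    - {"delta_pos": [0,0,-0.8],"roll": 0,"jaw": 34}
    - {"delta_pos": [0,0,-0.8],"roll": 0,"jaw": 34}
    - {"delta_pos": [0,0,-10],"roll": 0,"jaw": 34}
    - {"delta_pos": [0,0,-25],"roll": 0,"jaw": 34}
    - {"delta_pos": [0,0,-45],"roll": 0,"jaw": 34}
    - {"delta_pos": [0,0,-65],"roll": 0,"jaw": 34}
    - {"delta_pos": [0,0,-90],"roll": 0,"jaw": 34}
    - {"delta_pos": [0,0,-120],"roll": 0,"jaw": 34}
    - {"delta_pos": [30,0,-140],"roll": 0,"jaw": 34}
    - {"delta_pos": [60,0,-140],"roll": 0,"jaw": 34}
    - {"delta_pos": [95,0,-140],"roll": 0,"jaw": 34}
    - {"delta_pos": [130,0,-140],"roll": 0,"jaw": 34}
    - {"delta_pos": [165,0,-140],"roll": 0,"jaw": 34}
    - {"delta_pos": [180,0,-140],"roll": 0,"jaw": 34}
    - {"delta_pos": [180,0,-140],"roll": 0,"jaw": 34}

```text
time_s: 20.88
ee_pos: [612.9, 170.7, 213.4]
ee_rot: [180.0, -0.1, 93.3]
force: [-1.0, -0.1, -0.2]
gripper_width: 31.2
gripper_force: 0.0
```

Run:
```python
from h import *
f=grab('scene'); cv2.imwrite('pics/p6.png',cv2.resize(f['img'][130:290,210:410],None,fx=4,fy=4,interpolation=cv2.INTER_CUBIC)[:600])
P=cloud(f).reshape(-1,3); P=P[(abs(P[:,1]+15)<90)]
for nm,x in(('tall',504),('mid',562),('wide',622)):
    Q=P[(abs(P[:,0]-x)<16)&(P[:,2]>65)]; zt=np.percentile(Q[:,2],99); T=Q[Q[:,2]>80 if nm=='wide' else Q[:,2]>100]
    print(nm,'ztop',zt.round(1),'y',np.percentile(T[:,1],[1,99]).round(1),'x',np.percentile(T[:,0],[2,98]).round(1))
print(env.state()['force'],env.state()['time_s'])
```

```text
tall ztop 163.2 y [-72.2  32. ] x [497.1 511.8]
mid ztop 133.5 y [-68.6  20.6] x [555.1 569.8]
wide ztop 113.4 y [-78.7  49.4] x [616.4 633.1]
[ 0.80988445 -0.56373204 -0.49290045] 20.9333
```

View pics/p6.png

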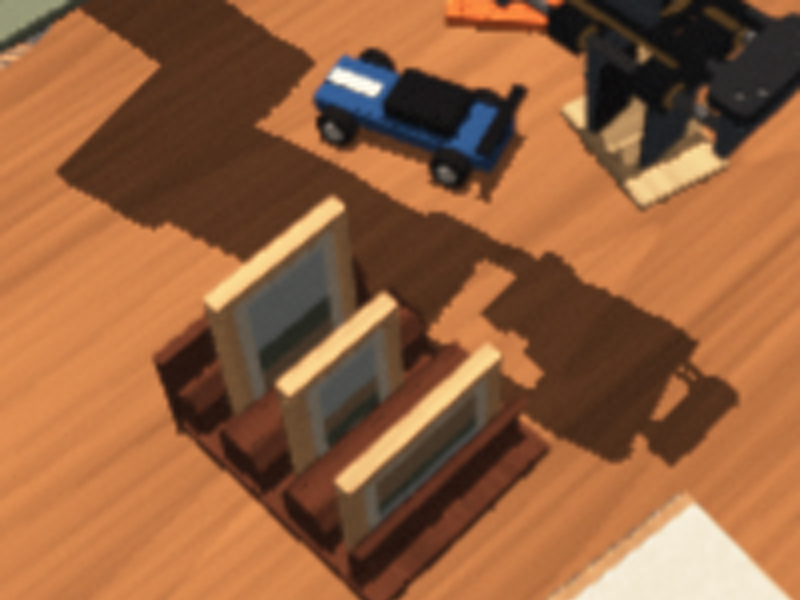

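Both pictures are seated upright and centred, with tops at z 163 and 113 against expected values of 162 and 112. All three pictures are visible and the middle picture and the car have not moved, so I'll hand in.

```bash
python3 -c "
from workcell import env
print(env.job_done())"
```

```text
the job is handed in; nothing more can be done
None
```

The tall picture stands in the rear slot and the wide one in the front slot, each fully down and roughly centred, with the middle picture and toy car undisturbed; I handed the job in at about 21 s, and no verdict came back.

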